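# Load a rod-lens tube into the lamp house

## Task

Pick up the loose rod-lens tube with the yellow ring without letting it roll away, and lay it in the groove in front of the white lamp house, steel nose towards the port but still outside it; let go of it there. Then take it again by its black tail half and slide it into the port until it bottoms, with the yellow ring at the lamp house's face, and let go. Never drop the tube from above, and leave the spare tube with the blue ring and everything else on the bench where they are.

Things in the scene. Friction and masses are not known exactly. Their poses are not given: they have to be found in the camera images.
- tube: Tube to load: round cylinder, diameter 28 mm, length 170 mm, 0.15-0.31 kg, balanced at its middle, on its side, free to roll. Steel nose half (+x), yellow ring at mid-length, black tail half (-x). Origin at its centre on the axis; x runs from tail to nose, y and z turn as it rolls. On the bench its axis is 14 mm up; it starts with the nose pointing away from the robot (yaw within 0.6 rad of +x)
- tube_tip (a point): Centre of the tube's nose end face, on the axis, 85 mm from the centre. The yellow ring, 8 mm wide, begins about 80 mm behind it
- tube_tail (a point): Centre of the tube's black tail end face, on the axis, 85 mm from the centre. Fully home, it stands 90 mm out of the lamp house's face
- lamp_house: Fixed white box 160 mm wide (x), 220 mm deep (y), 120 mm high, to the robot's left, with a slatted black top, a port in its face and a V-grooved aluminium rail in front of the port. Origin on the bench plane directly below the port mouth; its face is the plane y = 0, the box lies at +y, the rail at -y, z up
- port_mouth (a point): Centre of the port's mouth, in the plane of the face, 60 mm above the bench (axes as lamp_house). The port is a round blind bore 31 mm across, 80 mm deep, running along +y, with a 3 mm chamfer
- port_bottom (a point): Centre of the bore's flat bottom, 80 mm inside the mouth: the nose end comes here
- groove_mid (a point): Centre of a tube lying in the groove midway between face and fence: 97.5 mm before the mouth. The V rail along y holds a tube on the bore's axis, 60 mm above the bench. It is 27 mm wide over all, narrower than the tube, so fingers can straddle it; V edges 23 mm apart, 8 mm below the tube's axis; a tube laid over 8 mm off to one side rolls off
- fence (a point): Top middle of the black upright fence that closes the rail's far end, on its inner face, 195 mm before the port mouth; 24 mm wide, 62 mm high. A laid tube has 25 mm of lengthwise play between face and fence, too little for a finger behind its tail, so it must be gripped to be slid; it slides freely in the groove
- spare_tube: Spare tube, same size and shape as the other but with a blue ring; also loose on the bench and free to roll; leave it. Origin at its centre, x along its axis to the nose. The two tubes may lie in either place
- cleaner_bottle: Bystander: bottle 48 mm diameter, 120 mm high, loose, origin under its base
- sample_jar: Bystander: jar with red cap, 44 mm diameter, 55 mm high, loose, origin under its base
- dish: Bystander: shallow white dish, 90 mm diameter, 16 mm high, loose, origin under its base
- screwdriver: Bystander: screwdriver with red handle, about 200 mm long, lying on the bench to the right, loose
- lens_case: Bystander: dark wooden case 90 x 70 x 45 mm, origin under its middle
There are look-alikes about, which are no part of the job. What is shaped like the tube but green is not meant.

How it is judged:
By the outcome, as a careful person would: the job done as asked, in the order asked, and still so for the second after the job is handed in, with the robot touching nothing.
It also fails if it takes over 48 s, if anything falls off the work surface, if the arm or the gripper's body presses on something with over 40 N, if the wrist force passes 120 N, or if a joint passes its speed limit or range.

## Robot

A 7-joint arm with a two-finger parallel gripper is mounted at the origin on the work surface. World frame = base frame: x ahead of the robot, y to its left, z up, the work surface at z = 0. Lengths are in m, angles in degrees, forces in N, time in s.
With the tool pointing down it reaches from about 0.425 to 0.875 m from the base axis. Payload 4.7 kg.
Tool frame: the origin (TCP) lies between the finger pads; the fingertips stand 14 mm ahead of it and the grasp point (between the pads) lies 5 mm behind it; z points along the fingers, y is the line along which they close (so a half turn about z gives the same grasp; the last joint's range is limited). The gripper opens to 87 mm and grips with 3 to 60 N. Pads are 19 mm wide; open, the fingers measure 117 mm over their backs; the gripper's body (75 mm by 190 mm) begins 51 mm behind the grasp point.
Start: joints at [70.308, 18.392, -4.016, 83.108, 1.295, 78.541, -3.26], TCP at [0.228, -0.609, 0.237] pointing down, gripper open.
Joint ranges: [-163.93, 163.93], [-17.29, 119.83], [-79.2, 71.16], [3.27, 140.29], [-89.18, 269.18], [5.43, 117.66], [-154.24, 154.24]. Speed limits (degrees/s): [147.25, 147.25, 180, 180, 180, 180, 180].

## Interface

Orientations are given as [roll, pitch, yaw] about the fixed x, y, z axes, in that order (R = Rz(yaw) Ry(pitch) Rx(roll)).
In Python, from rig import monitor, capture, get_calibration, order gives the robot as it stands. The module is installed in compiled form; this text tells all that it offers.
- The arm moves only by the tool servo_tool, never from a script. Its arguments are lists of equal length, an entry for each row: "hand": the opening, from 0 (shut) to 1 (fully open); "translation": the shift along the tool's x, y, z in m, a list of three; "turn": the turn, a rotation vector about the tool's x, y, z in degrees, a list of three. A call has 1 to 10 rows; each row shifts and turns the commanded pose from where the row before left it, along the tool's axes as they then stand; what a row does not reach is not made up. A row lasts 1/12 s, in which the tool goes at most 41.7 mm and 7.16 degrees, less where a joint would pass 70% of its speed; a pose out of reach is approached as far as the arm can. A call is refused whole if a number of a shift passes 0.0417 or a number of a turn 7.16, either way. A call with a gripper value outside its range is refused whole. The fingers move at their own pace and stop on an object; "grip_force" is the grip in N (left out, the last holds). Time passes only in rows, so rows that do not move let the fingers close. It gives the time, the measured TCP pose, the force, the opening and the grip force at its end, in the units of the state.
- monitor.state(): the state, without advancing time (a new reading comes with each control period).
- capture(name): name is "scene" or "side" or "wrist"; returns the picture (480x640x3 uint8, red, green, blue); there is no depth.
- get_calibration(name): a dict with "fx", "fy", "cx", "cy" (pixels), "extrinsics" (4x4, takes a point from camera to world coordinates). Camera axes: x right, y up, looking along -z (the intrinsics and any distortion apply to the point x, -y, -z); pixel columns grow to the right and rows downward; lengths in m; the calibration is good to about 2 mm. A picture is of the moment at which its call begins: read the wrist's pose just before it. get_calibration takes no time and is no camera call; for the wrist camera it gives the pose at the moment of the call.
- order.finish_job(): hands the job in; it is judged then, once.
The state is a dict: "clock": time; "joints": joint angles; "qvel": joint speeds; "joint_efforts": joint torques, N m; "ee_pos": TCP position; "tcp_rot": TCP orientation; "force": force on the tool from outside, world axes, zero at the start; "moment": the same for the moment, N m; "width": finger opening in m; "grasp_force": force on a finger pad.
Only numpy, scipy, OpenCV 4.12 (cv2) and the standard library are available. Lean on these libraries where they do the work, as an engineer would, in place of code of your own. Each camera call takes 0.05 s, during which the arm holds its last target. There are 200 camera calls.

## Working session

There is one attempt and no reset: what is moved stays moved. The work goes in short steps, Python scripts to look and compute and a tool call to move; the robot and the scene stay as the last step left them, time stands still between calls to the robot, and variables do not carry over. Pictures are saved under pics/ and viewed, at most 10 in all, crops included, and the job is handed in when it is done.

Besides the shell and the picture viewer there is one more tool, called after "Emit:" as a command line: name --argument value ..., lists and objects as JSON in quotes. servo_tool: Moves the arm, as the interface text tells. Its arguments: {"type":"object","properties":{"hand":{"type":"array","items":{"type":"number"}},"translation":{"type":"array","items":{"type":"array","items":{"type":"number"}}},"turn":{"type":"array","items":{"type":"array","items":{"type":"number"}}},"grip_force":{"type":"number"}},"required":["hand","translation","turn"]}

```bash
mkdir -p pics; cat > h.py <<'E'
import numpy as np,cv2
from rig import monitor,capture,get_calibration,order
def snap(n,f):
    c=get_calibration(n);im=capture(n);cv2.imwrite('pics/'+f+'.png',im[:,:,::-1]);return im,c
def ray(c,u,v):
    E=np.array(c['extrinsics']);d=np.array([(u-c['cx'])/c['fx'],-(v-c['cy'])/c['fy'],-1.]);return E[:3,3],E[:3,:3]@d
def onz(c,u,v,z):
    o,d=ray(c,u,v);return o+d*(z-o[2])/d[2]
def proj(c,p):
    E=np.array(c['extrinsics']);q=E[:3,:3].T@(np.array(p)-E[:3,3]);return c['cx']+c['fx']*q[0]/-q[2],c['cy']-c['fy']*q[1]/-q[2]
E
python3 - <<'E'
from h import *
for n in('scene','side'):
    im,c=snap(n,n+'0');print(n,{k:(np.round(v,3).tolist()) for k,v in c.items()})
print(monitor.state())
E
```

```text
scene {'fx': 599.724, 'fy': 599.724, 'cx': 318.268, 'cy': 233.682, 'extrinsics': [[-0.084, -0.691, 0.718, 1.583], [0.996, -0.06, 0.059, -0.024], [0.002, 0.72, 0.693, 1.098], [0.0, 0.0, 0.0, 1.0]]}
side {'fx': 486.88, 'fy': 486.88, 'cx': 310.854, 'cy': 245.821, 'extrinsics': [[-0.795, 0.444, -0.414, 0.023], [-0.606, -0.569, 0.555, 0.583], [0.011, 0.692, 0.722, 0.957], [0.0, 0.0, 0.0, 1.0]]}
{'clock': 0.1, 'joints': array([70.30714191, 18.43474548, -4.01607645, 83.16585007,  1.29736112,
       78.54116102, -3.26193935]), 'qvel': array([-0.02172129, -0.05629097, -0.12970743, -0.02973605, -0.06504298,
        0.07552404,  0.02838009]), 'joint_efforts': array([ 1.54096761e-04, -4.92574382e+01, -4.05533239e-01, -3.13400567e+01,
       -6.40205084e-02,  3.94583435e-02,  7.42506336e-05]), 'ee_pos': array([ 0.22743009, -0.60842646,  0.23558978]), 'tcp_rot': array([-1.79903607e+02,  7.51229925e-03,  2.05014621e+01]), 'force': array([ 0.47903894,  0.5964208 , -0.18877739]), 'moment': array([ 0.03081962, -0.01560215,  0.00523773]), 'grasp_force': 0.0, 'width': 0.08684464510713182}
```

View pics/scene0.png

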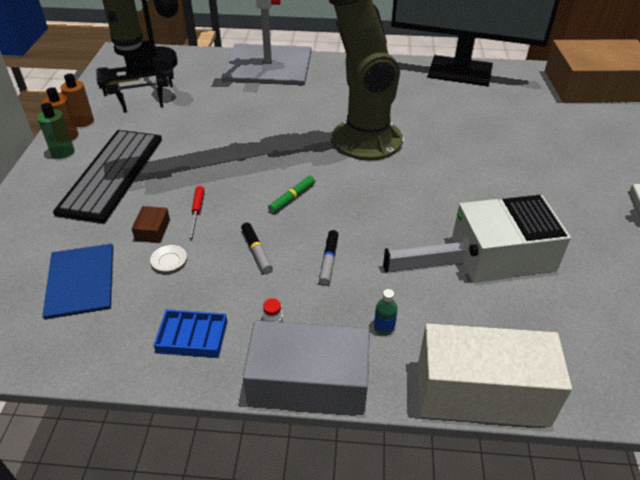

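View pics/side0.png

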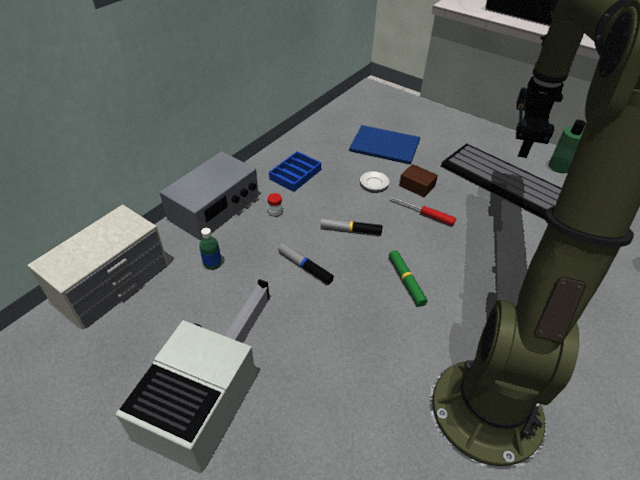

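The scene picture shows three candidates: the grey and black tube with a yellow ring at (256,247), the one with a blue ring at (329,257), and a green one with a yellow ring at (292,194). The first fits the description, with steel nose, yellow ring and black tail. The lamp house is at (510,240), with its rail running left to the fence at (387,260). I'll confirm with one enlarged montage.

```bash
python3 - <<'E'
from h import *
a=cv2.imread('pics/scene0.png');b=cv2.imread('pics/side0.png')
def cr(i,x,y,w,h,s): return cv2.resize(i[y:y+h,x:x+w],None,fx=s,fy=s,interpolation=cv2.INTER_CUBIC)
# scene tubes x4 (230,215,100,75) ; scene rail x4 (375,215,100,75); side tubes (300,205,100,75); side rail (170,270,100,75)
m=np.vstack([np.hstack([cr(a,230,215,100,75,4),cr(a,378,215,100,75,4)]),np.hstack([cr(b,300,190,100,75,4),cr(b,185,270,100,75,4)])])
cv2.imwrite('pics/m1.png',m)
for n in('scene','side'):
    c=get_calibration(n)
    im=cv2.imread('pics/%s0.png'%n); hsv=cv2.cvtColor(im,cv2.COLOR_BGR2HSV)
    m=cv2.inRange(hsv,(18,90,90),(35,255,255)); 
    k,l,s,ce=cv2.connectedComponentsWithStats(m)
    for i in range(1,k):
        if s[i,4]>4:
            print(n,ce[i].round(1),s[i,4],onz(c,*ce[i],.022).round(4))
E
```

```text
scene [395.4 128.4] 5 [-0.0307  0.087   0.022 ]
scene [393.8 140.4] 5 [0.0353 0.0815 0.022 ]
scene [377.  151.6] 5 [0.0981 0.0307 0.022 ]
scene [369.5 153.9] 11 [0.1118 0.0082 0.022 ]
scene [293.1 191.8] 30 [ 0.3075 -0.1999  0.022 ]
scene [254.8 243.8] 36 [ 0.5201 -0.2733  0.022 ]
side [350.8 225.2] 32 [ 0.5194 -0.2668  0.022 ]
side [406.  274.2] 36 [ 0.3088 -0.2044  0.022 ]
```

View pics/m1.png

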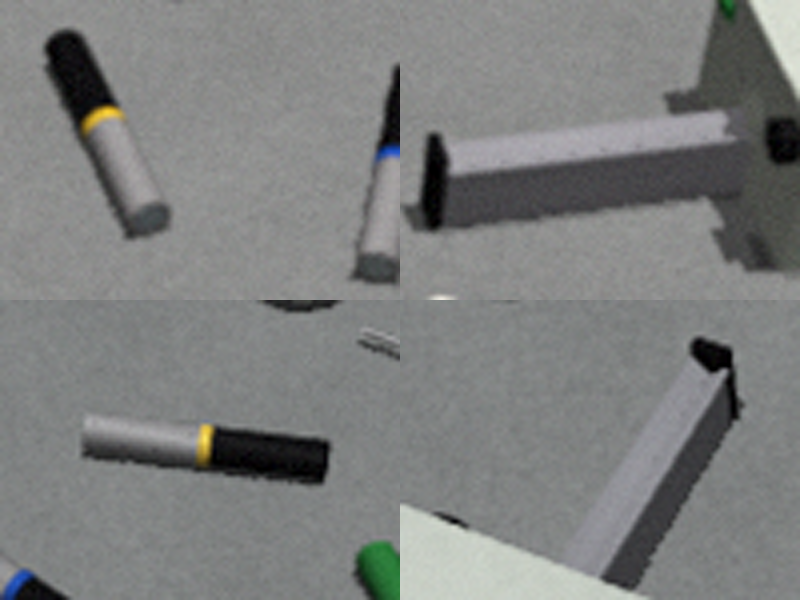

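The crop confirms it: the yellow-ring tube has its tail at about scene (246,226) and its steel nose at (267,269). In the side view the nose is at (322,224) and the tail at (381,230). The rail top in the scene view runs from (390,255) to (461,246).

```bash
python3 - <<'E'
from h import *
s=get_calibration('scene');d=get_calibration('side')
for n,c,u,v,z in[('tail',s,246.2,226.2,.014),('nose',s,267.5,269.5,.014),('nose2',d,321.5,224,.014),('tail2',d,381.5,230.5,.014),
 ('railbackL',s,390.5,250.75,.053),('railbackR',s,459,243,.053),('railfrontL',s,390,259.5,.053),('railfrontR',s,462.5,249.5,.053),
 ('blob',s,474,250,.06),('blob_d',d,197,324,.06),('fence s',s,387,251,.062),('fence d',d,185+310/4,270+50/4,.062),
 ('boxTL',s,457,205,.12),('boxTR',s,532,196,.12),('boxBR',s,567,235,.12),('boxBL',s,483,243,.12),
 ('d1',d,187,323,.12),('d2',d,250,352,.12),('d3',d,188,436,.12),('d4',d,120,412,.12),('blue s',s,328.5,254,.022),('bottle',s,386,329,0.0)]:
    print(n,onz(c,u,v,z).round(4))
def tri(a,b):
    (o,p),(q,r)=a,b;A=np.c_[p,-r];t=np.linalg.lstsq(A,q-o,rcond=None)[0];return (o+p*t[0]).round(4),(q+r*t[1]).round(4)
print(tri(ray(s,246.2,226.2),ray(d,381.5,230.5)),tri(ray(s,267.5,269.5),ray(d,321.5,224)))
E
```

```text
tail [ 0.449  -0.3083  0.014 ]
nose [ 0.598  -0.2298  0.014 ]
nose2 [ 0.5913 -0.2278  0.014 ]
tail2 [ 0.4445 -0.3092  0.014 ]
railbackL [0.5459 0.0677 0.053 ]
railbackR [0.5043 0.2366 0.053 ]
railfrontL [0.5756 0.0664 0.053 ]
railfrontR [0.5264 0.2433 0.053 ]
blob [0.5328 0.2692 0.06  ]
blob_d [0.5902 0.2378 0.06  ]
fence s [0.5564 0.0584 0.062 ]
fence d [0.5532 0.0614 0.062 ]
boxTL [0.4389 0.2262 0.12  ]
boxTR [0.3878 0.4173 0.12  ]
boxBR [0.5246 0.4751 0.12  ]
boxBL [0.5687 0.2753 0.12  ]
d1 [0.5703 0.2718 0.12  ]
d2 [0.4215 0.2433 0.12  ]
d3 [0.3939 0.4322 0.12  ]
d4 [0.522  0.4764 0.12  ]
blue s [ 0.54   -0.0841  0.022 ]
bottle [0.7435 0.0616 0.    ]
(array([ 0.446 , -0.3091,  0.0111]), array([ 0.4452, -0.3108,  0.0124])) (array([ 0.594 , -0.2306,  0.0096]), array([ 0.5937, -0.2312,  0.01  ]))
```

Measured against the sizes given, the tube is 168 mm long, its centre is about (0.520, -0.269) and its yaw is about 28°. The rail runs from the fence at (0.555, 0.060) to the mouth at about (0.502, 0.25), which puts the lamp yaw near 15°. Next I move above the tube.

Emit:
servo_tool --hand '[1,1,1,1,1,1,1,1,1,1]' --translation '[[0.0325,-0.018,0.003],[0.0325,-0.018,0.003],[0.0325,-0.018,0.003],[0.0325,-0.018,0.003],[0.0325,-0.018,0.003],[0.0325,-0.018,0.003],[0.0325,-0.018,0.003],[0.0325,-0.018,0.003],[0.0325,-0.018,0.003],[0.0325,-0.018,0.003]]' --turn '[[0,0,0],[0,0,0],[0,0,0],[0,0,0],[0,0,0],[0,0,0],[0,0,0],[0,0,0],[0,0,0],[0,0,0]]' --grip_force 15

```text
clock: 0.93
ee_pos: [0.4696, -0.3248, 0.2061]
tcp_rot: [-180.0, 0.0, 20.5]
force: [0.3, -0.0, -0.4]
width: 0.0874
grasp_force: 0.0
```

Emit:
servo_tool --hand '[1,1,1,1,1,1]' --translation '[[0.034,-0.0175,0],[0.034,-0.0175,0],[0,0,0],[0,0,0],[0,0,0],[0,0,0]]' --turn '[[0,0,0],[0,0,0],[0,0,-3.7],[0,0,-3.7],[0,0,0],[0,0,0]]'

```text
clock: 1.43
ee_pos: [0.52, -0.27, 0.2061]
tcp_rot: [-180.0, 0.0, 27.8]
force: [0.0, -0.1, -0.4]
width: 0.0873
grasp_force: 0.0
```

```bash
python3 - <<'E'
from h import *
st=monitor.state();print(st['clock'],st['ee_pos'].round(4),st['tcp_rot'].round(2),st['joints'].round(1))
im,c=snap('wrist','w1');print({k:(np.round(v,4).tolist()) for k,v in c.items()})
for p in[(.520,-.269,.014),(.446,-.309,.014),(.594,-.230,.014)]:print(np.round(proj(c,p)))
E
```

```text
1.4333 [ 0.52   -0.27    0.2061] [-1.7997e+02  4.0000e-02  2.7780e+01] [ 43.   12.8 -20.9  94.4   4.8  73.7 -41.1]
{'fx': 389.1311, 'fy': 389.1311, 'cx': 320.4956, 'cy': 240.4983, 'extrinsics': [[0.4656, 0.8461, 0.2594, 0.5916], [-0.885, 0.4452, 0.1363, -0.2332], [-0.0001, -0.293, 0.9561, 0.3546], [0.0, 0.0, 0.0, 1.0]]}
[319. 215.]
[320. 300.]
[319. 117.]
```

View pics/w1.png

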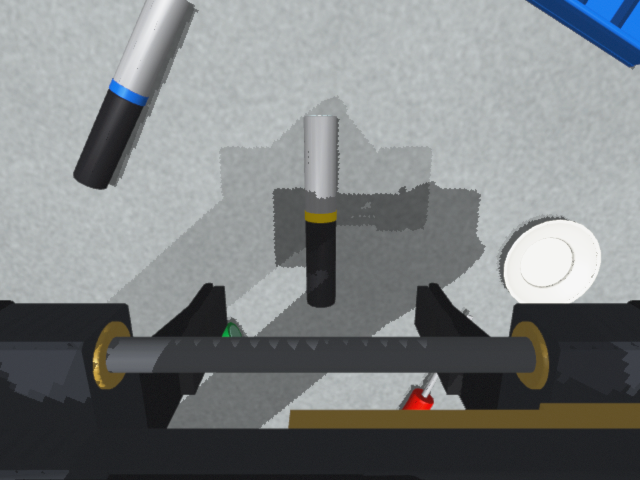

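The wrist view shows the tube centred between the fingers. Its axis is at column ~320 and the ring at (321,216), both as predicted. The blue tube at (135,95) and the dish at (550,260) are clear. I go down until the tips are ~6 mm up, then close.

Emit:
servo_tool --hand '[1,1,1,1,1,1,1,1]' --translation '[[0,0,0.035],[0,0,0.035],[0,0,0.035],[0,0,0.035],[0,0,0.03],[0,0,0.016],[0,0,0],[0,0,0]]' --turn '[[0,0,0],[0,0,0],[0,0,0],[0,0,0],[0,0,0],[0,0,0],[0,0,0],[0,0,0]]'

```text
clock: 2.15
ee_pos: [0.5198, -0.2702, 0.0203]
tcp_rot: [-179.9, 0.0, 27.8]
force: [-0.0, 0.3, -0.1]
width: 0.0873
grasp_force: 0.0
```

Emit:
servo_tool --hand '[0.7,0.5,0.4,0.36,0.33,0.25,0.2,0.2,0.2,0.2]' --translation '[[0,0,0],[0,0,0],[0,0,0],[0,0,0],[0,0,0],[0,0,0],[0,0,0],[0,0,0],[0,0,0],[0,0,0]]' --turn '[[0,0,0],[0,0,0],[0,0,0],[0,0,0],[0,0,0],[0,0,0],[0,0,0],[0,0,0],[0,0,0],[0,0,0]]'

```text
clock: 2.98
ee_pos: [0.5204, -0.2698, 0.0205]
tcp_rot: [-180.0, 0.0, 27.9]
force: [0.1, -0.4, 0.5]
width: 0.0282
grasp_force: 0.8
```

Emit:
servo_tool --hand '[0,0,0,0,0,0,0]' --translation '[[0,0,0],[0,0,0],[0,0,-0.01],[0,0,-0.02],[0,0,-0.03],[0,0,-0.03],[0,0,0]]' --turn '[[0,0,0],[0,0,0],[0,0,0],[0,0,0],[0,0,0],[0,0,0],[0,0,0]]' --grip_force 20

```text
clock: 3.57
ee_pos: [0.5242, -0.2714, 0.1174]
tcp_rot: [179.5, -0.3, 27.9]
force: [1.5, -0.6, -2.1]
width: 0.0275
grasp_force: 20.0
```

Emit:
servo_tool --hand '[0,0,0,0,0,0,0,0,0,0]' --translation '[[0.012,-0.014,-0.02],[0.0244,-0.0292,-0.02],[0.0244,-0.0292,-0.015],[0.0244,-0.0292,-0.015],[0.0244,-0.0292,-0.01],[0.0244,-0.0292,-0.005],[0.0244,-0.0292,0],[0.0244,-0.0292,0],[0.0244,-0.0292,0],[0.0244,-0.0292,0]]' --turn '[[0,0,0],[0,0,0],[0,0,0],[0,0,0],[0,0,0],[0,0,0],[0,0,0],[0,0,0],[0,0,0],[0,0,0]]'

```text
clock: 4.4
ee_pos: [0.595, 0.0836, 0.1948]
tcp_rot: [180.0, 0.0, 27.9]
force: [1.7, -0.8, -1.7]
width: 0.0271
grasp_force: 20.0
```

Emit:
servo_tool --hand '[0,0,0,0,0,0]' --translation '[[0.0244,-0.0292,0],[0.0244,-0.0292,0],[0.0124,-0.0152,0],[0,0,0],[0,0,0],[0,0,0]]' --turn '[[0,0,0],[0,0,0],[0,0,-4],[0,0,-7],[0,0,-7],[0,0,-7]]'

```text
clock: 4.9
ee_pos: [0.6144, 0.1764, 0.1942]
tcp_rot: [-180.0, 0.1, 53.3]
force: [0.3, -1.5, -2.2]
width: 0.0275
grasp_force: 20.0
```

Emit:
servo_tool --hand '[0,0,0,0,0,0,0,0,0,0]' --translation '[[0,0,0],[0,0,0],[0,0,0],[0,0,0],[0,0,0],[0,0,0],[0,0,0],[0,0,0],[0,0,0],[0,0,0]]' --turn '[[0,0,-7],[0,0,-7],[0,0,-7],[0,0,-7],[0,0,-7],[0,0,-7],[0,0,-7],[0,0,-3],[0,0,0],[0,0,0]]'

```text
clock: 5.73
ee_pos: [0.6147, 0.1754, 0.1945]
tcp_rot: [-179.9, 0.0, 104.8]
force: [-0.8, -0.2, -2.2]
width: 0.0272
grasp_force: 20.0
```

```bash
python3 - <<'E'
from h import *
st=monitor.state();print(st['clock'],st['ee_pos'].round(4),st['tcp_rot'].round(2),st['joints'].round(1),st['force'].round(1))
im,c=snap('wrist','w2');print({k:(np.round(v,4).tolist()) for k,v in c.items()})
E
```

```text
5.7333 [0.6147 0.1754 0.1945] [-1.7994e+02  1.0000e-02  1.0478e+02] [ 17.9  25.3 -47.7  86.7  18.9  76.5 -16.8] [-0.8 -0.2 -2.2]
{'fx': 389.1311, 'fy': 389.1311, 'cx': 320.4956, 'cy': 240.4983, 'extrinsics': [[0.967, -0.2438, -0.0736, 0.5945], [0.2547, 0.9246, 0.2834, 0.2526], [-0.001, -0.2928, 0.9562, 0.343], [0.0, 0.0, 0.0, 1.0]]}
```

View pics/w2.png

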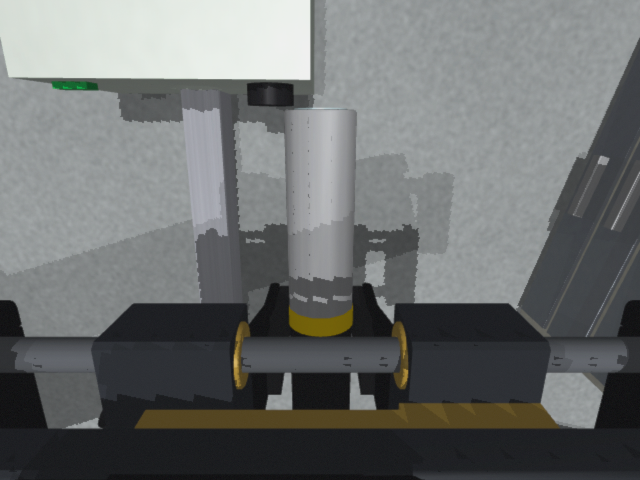

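The rail top shows at (183–222, 92) narrowing down to about (200–225, 300). The lamp house's top front edge runs from (8,77) to (312,80), and a black knob is at (270,93). I'll enlarge the rail to read its edges.

```bash
python3 - <<'E'
from h import *
im=cv2.imread('pics/w2.png');k=cv2.resize(im[70:310,150:310],None,fx=5,fy=2.5,interpolation=cv2.INTER_CUBIC);cv2.imwrite('pics/w2c.png',k)
g=cv2.cvtColor(im,cv2.COLOR_BGR2GRAY).astype(float)
c=get_calibration('wrist')
for u,v in[(20,77.5),(310,80.3)]:print(onz(c,u,v,.12).round(4))
for r in(100,130,160,190,215,260,290): print(r,g[r-2:r+3,176:246:2].mean(0).astype(int).tolist())
E
```

```text
[0.4342 0.2334 0.12  ]
[0.5837 0.2714 0.12  ]
100 [92, 91, 89, 108, 106, 106, 108, 105, 105, 103, 105, 106, 107, 105, 109, 110, 109, 107, 109, 107, 106, 104, 88, 81, 81, 80, 80, 79, 71, 71, 72, 79, 94, 91, 92]
130 [153, 154, 154, 153, 163, 164, 164, 166, 164, 165, 164, 163, 164, 165, 162, 165, 166, 167, 164, 166, 163, 164, 150, 88, 81, 82, 81, 80, 80, 103, 138, 138, 153, 154, 156]
160 [156, 154, 155, 156, 157, 158, 166, 163, 165, 166, 166, 168, 165, 164, 165, 162, 166, 166, 168, 168, 166, 163, 165, 147, 87, 81, 82, 82, 81, 79, 105, 135, 135, 154, 158]
190 [148, 150, 152, 153, 152, 152, 152, 167, 163, 166, 169, 167, 172, 168, 166, 168, 165, 166, 167, 169, 170, 166, 145, 147, 132, 87, 83, 84, 83, 81, 77, 124, 135, 135, 136]
215 [153, 151, 152, 150, 147, 146, 150, 152, 168, 165, 166, 171, 170, 172, 170, 167, 170, 166, 167, 168, 167, 171, 159, 149, 149, 118, 84, 83, 84, 83, 82, 97, 129, 131, 131]
260 [134, 134, 132, 133, 134, 132, 127, 127, 130, 131, 126, 89, 89, 92, 91, 92, 91, 89, 91, 89, 90, 91, 92, 90, 91, 90, 89, 89, 83, 83, 82, 82, 74, 71, 70]
290 [129, 129, 130, 132, 131, 133, 134, 136, 133, 130, 132, 133, 116, 87, 89, 90, 89, 89, 88, 89, 89, 89, 89, 89, 89, 90, 88, 88, 86, 84, 81, 81, 80, 73, 73]
```

View pics/w2c.png

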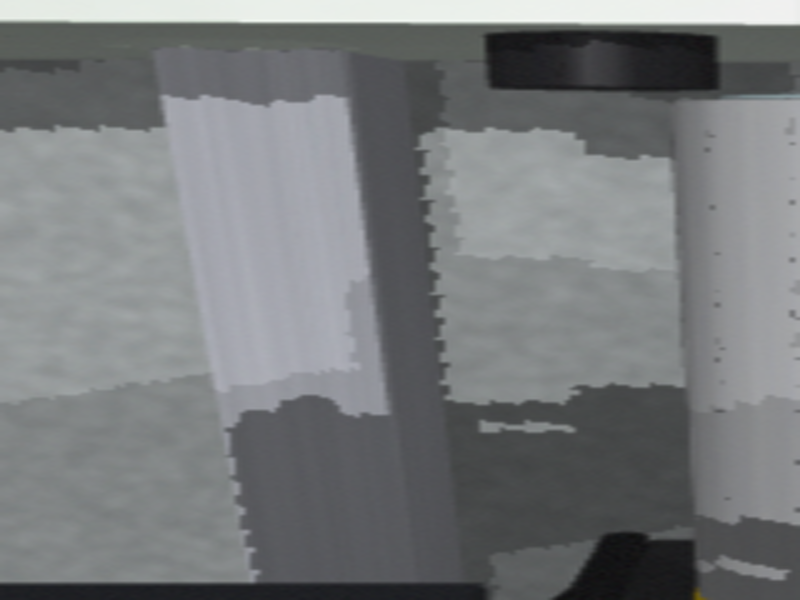

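```bash
python3 - <<'E'
from h import *
c=get_calibration('wrist')
rows=[100,130,160,190,215,260,290];L=[181.5,183.7,187,189.7,191.8,197.3,200.3];R=[220.5,221.8,223.2,224.6,226.2,231,232.5]
P=np.array([onz(c,u,r,.052)[:2] for u,r in zip(L,rows)]);Q=np.array([onz(c,u,r,.052)[:2] for u,r in zip(R,rows)])
def line(X):
    m=X.mean(0);d=np.linalg.svd(X-m)[2][0];d*=np.sign(d[1]);return m,d
for X in(P,Q,Q[:5]):
    m,d=line(X);print(m.round(4),'yaw',np.degrees(np.arctan2(d[1],d[0])).round(2))
m,d=line(P);m2,d2=line(Q[:5]);n=np.array([d[1],-d[0]]);print('width',((Q-m)@n).round(4))
f=np.array([.4342,.2334]);g=np.array([.5837,.2714]);print('face yaw',np.degrees(np.arctan2(*(g-f)[::-1])))
for a in(103.5,104,104.5,105):
    a=np.radians(a);y=np.array([np.cos(a),np.sin(a)]);x=np.array([y[1],-y[0]])
    ctr=(np.vstack([P,Q[:5]])@x); ctr=(P.mean(0)@x+ (P[:5].mean(0)@x+0) *0); mid=((P[:5]@x).mean()+(Q[:5]@x).mean())/2
    fy=((f+g)/2)@y;print(np.degrees(a),'mouth',(x*mid+y*fy).round(4),'groove_mid',(x*mid+y*(fy-.0975)).round(4),'Lstd',(P@x).std().round(5))
for u,v in((247,105),(293,105)):print('knob',onz(c,u,v,.06).round(3))
tip=proj(c,[0,0,0]);E=monitor.state();print(E['ee_pos'])
# tube tip edges at row 110
for u,v in((285,112),(357,112),(290,300),(353,300)):print(onz(c,u,v,.1915).round(4))
E
```

```text
[0.5129 0.1759] yaw 104.86
[0.5388 0.1827] yaw 104.44
[0.5321 0.2079] yaw 103.42
width [0.0279 0.0273 0.0267 0.0261 0.0259 0.027  0.0264]
face yaw 14.261461567050716
103.5 mouth [0.5077 0.2521] groove_mid [0.5305 0.1573] Lstd 0.00119
104.0 mouth [0.5073 0.252 ] groove_mid [0.5309 0.1574] Lstd 0.00079
104.5 mouth [0.5069 0.2519] groove_mid [0.5313 0.1575] Lstd 0.00043
105.00000000000001 mouth [0.5065 0.2517] groove_mid [0.5317 0.1576] Lstd 0.00032
knob [0.543 0.25  0.06 ]
knob [0.573 0.258 0.06 ]
[0.61480615 0.17542148 0.19461696]
[0.5809 0.2525 0.1915]
[0.6067 0.2592 0.1915]
[0.6004 0.1787 0.1915]
[0.6265 0.1855 0.1915]
```

The measurements agree: yaw is 104.5–104.9°, the rail width 27 mm, the face at 14.3°, and the predicted fence position matches. groove_mid is (0.531, 0.1575) and the tube is centred in the hand. I move over the groove and go down to just above it.

Emit:
servo_tool --hand '[0,0,0,0,0,0,0,0,0,0]' --translation '[[0.001,-0.02,0],[0.001,-0.025,0],[0.001,-0.025,0],[0.001,-0.0152,0],[0,0,0.02],[0,0,0.03],[0,0,0.03],[0,0,0.03],[0,0,0.012],[0,0,0]]' --turn '[[0,0,0],[0,0,0],[0,0,0],[0,0,0],[0,0,0.2],[0,0,0],[0,0,0],[0,0,0],[0,0,0],[0,0,0]]'

```text
clock: 6.62
ee_pos: [0.5298, 0.157, 0.0704]
tcp_rot: [-179.7, -0.0, 104.7]
force: [-0.5, -0.2, -2.6]
width: 0.0272
grasp_force: 20.0
```

Emit:
servo_tool --hand '[0,0,0]' --translation '[[0,0,0],[0,0,0],[0,0,0]]' --turn '[[0,0,0],[0,0,0],[0,0,0]]'

```text
clock: 6.87
ee_pos: [0.533, 0.1582, 0.0749]
tcp_rot: [179.8, 0.0, 104.7]
force: [-0.1, -0.4, -2.5]
width: 0.0274
grasp_force: 20.0
```

```bash
python3 - <<'E'
from h import *
st=monitor.state();print(st['clock'],st['ee_pos'].round(4),st['tcp_rot'].round(2),st['force'].round(1),st['moment'].round(2))
a,c=snap('wrist','w3');b,_=snap('scene','s3');d,_=snap('side','d3')
f=lambda i,x,y,w,h,W,H:cv2.resize(i[y:y+h,x:x+w],(W,H),interpolation=cv2.INTER_CUBIC)[:,:,::-1]
cv2.imwrite('pics/m3.png',np.hstack([f(a,200,60,240,360,400,600),np.vstack([f(b,370,200,120,90,400,300),f(d,180,260,120,90,400,300)])]))
E
```

```text
6.8667 [0.533  0.1582 0.0749] [1.7982e+02 2.0000e-02 1.0469e+02] [-0.1 -0.4 -2.5] [-0.   -0.07 -0.  ]
```

View pics/m3.png

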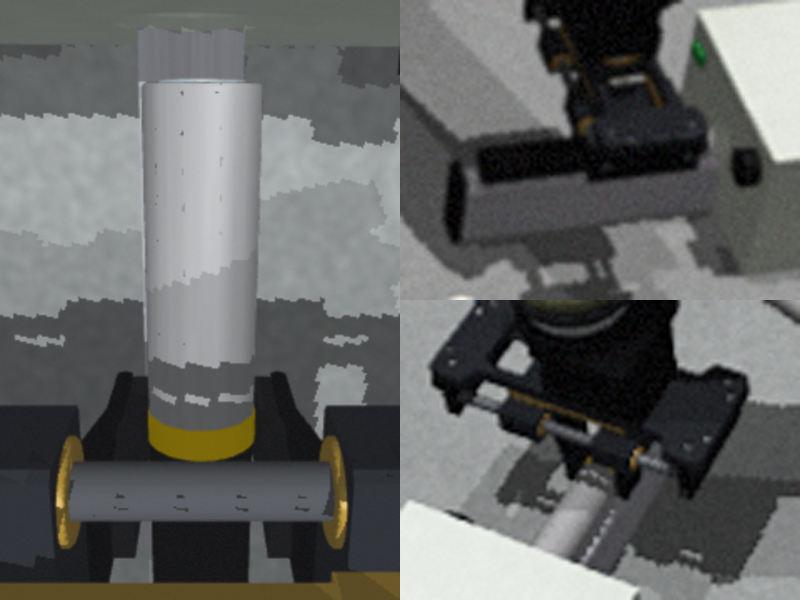

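The montage shows the tube over the groove, parallel to it and about 2 mm to the right: the rail is at columns 138–244 and the tube at 143–262. The nose is short of the face. The arm is still settling, so I wait and then correct.

Emit:
servo_tool --hand '[0,0,0,0,0,0]' --translation '[[0,0,0],[0,0,0],[0,0,0],[0,0,0],[0,0,0],[0,0,0]]' --turn '[[0,0,0],[0,0,0],[0,0,0],[0,0,0],[0,0,0],[0,0,0]]'

```text
clock: 7.52
ee_pos: [0.5316, 0.1576, 0.0729]
tcp_rot: [-180.0, 0.0, 104.7]
force: [0.5, 0.1, -3.4]
width: 0.0277
grasp_force: 20.0
```

```bash
python3 - <<'E'
from h import *
st=monitor.state();print(st['clock'],st['ee_pos'].round(4),st['tcp_rot'].round(2))
a,c=snap('wrist','w4')
g=cv2.cvtColor(a,cv2.COLOR_RGB2GRAY).astype(int)
for r in(80,84,88,92,100): print(r,g[r,274:366].tolist())
x=np.array([np.sin(np.radians(104.6)),-np.cos(np.radians(104.6))])
for u in(283,346.4):print(onz(c,u,84,.052).round(4),(onz(c,u,84,.052)[:2]-st['ee_pos'][:2])@x)
E
```

```text
7.5167 [0.5316 0.1576 0.0729] [-179.99    0.    104.7 ]
80 [100, 99, 100, 99, 99, 100, 101, 101, 101, 101, 101, 102, 113, 119, 118, 119, 117, 116, 115, 114, 114, 116, 115, 117, 117, 115, 115, 115, 115, 115, 114, 113, 113, 112, 113, 115, 116, 114, 115, 116, 115, 115, 113, 113, 116, 119, 119, 118, 119, 119, 120, 121, 119, 117, 117, 116, 116, 118, 115, 116, 115, 116, 118, 118, 119, 120, 120, 120, 119, 117, 116, 115, 117, 115, 115, 114, 115, 107, 103, 101, 101, 101, 102, 101, 101, 101, 102, 102, 101, 101, 102, 101]
84 [100, 102, 101, 100, 100, 100, 100, 100, 100, 100, 100, 103, 114, 118, 119, 119, 117, 115, 115, 115, 115, 115, 115, 117, 116, 116, 114, 114, 115, 114, 114, 112, 112, 113, 113, 115, 116, 116, 115, 115, 116, 115, 114, 113, 117, 119, 119, 118, 118, 119, 120, 121, 119, 118, 118, 117, 118, 118, 115, 115, 116, 116, 117, 117, 119, 119, 120, 120, 118, 118, 116, 116, 117, 115, 115, 115, 114, 103, 103, 100, 101, 101, 101, 102, 101, 101, 101, 101, 101, 102, 103, 102]
88 [102, 103, 103, 104, 104, 103, 104, 103, 102, 101, 100, 101, 113, 118, 119, 118, 117, 116, 115, 114, 114, 115, 116, 
[... 640 characters left out ...]
5, 115, 116, 118, 118, 118, 119, 120, 119, 118, 117, 116, 116, 117, 117, 116, 115, 111, 101, 99, 101, 100, 101, 102, 101, 102, 101, 101, 102, 101, 102, 100, 101]
100 [101, 101, 102, 102, 103, 102, 102, 101, 102, 102, 100, 103, 110, 118, 119, 118, 116, 115, 115, 114, 114, 115, 116, 117, 118, 115, 114, 114, 115, 115, 116, 114, 113, 113, 114, 115, 114, 116, 115, 115, 114, 115, 114, 114, 117, 119, 118, 117, 117, 119, 119, 121, 120, 117, 118, 118, 120, 119, 116, 116, 115, 116, 117, 118, 118, 119, 118, 119, 119, 116, 116, 116, 117, 115, 116, 114, 99, 100, 99, 100, 98, 97, 97, 97, 97, 98, 98, 99, 99, 99, 100, 100]
[0.493 0.245 0.052] -0.015331535410962112
[0.5178 0.2515 0.052 ] 0.010367017615021106
```

Once settled, the rail's mid column is 318.4 against the tube's 320.5, so the tube is only ~0.8 mm off. I nudge it over and lower slowly.

Emit:
servo_tool --hand '[0,0,0,0,0,0,0,0]' --translation '[[0,-0.0008,0.001],[0,0,0.001],[0,0,0.001],[0,0,0.001],[0,0,0.0005],[0,0,0.0005],[0,0,0],[0,0,0]]' --turn '[[0,0,0],[0,0,0],[0,0,0],[0,0,0],[0,0,0],[0,0,0],[0,0,0],[0,0,0]]'

```text
clock: 8.23
ee_pos: [0.5309, 0.1575, 0.0679]
tcp_rot: [-180.0, 0.0, 104.7]
force: [-0.7, -0.1, -2.8]
width: 0.0274
grasp_force: 20.0
```

Emit:
servo_tool --hand '[0,0,0,0,0]' --translation '[[0,0,0.0005],[0,0,0.0005],[0,0,0],[0,0,0],[0,0,0]]' --turn '[[0,0,0],[0,0,0],[0,0,0],[0,0,0],[0,0,0]]'

```text
clock: 8.65
ee_pos: [0.5308, 0.1574, 0.067]
tcp_rot: [-180.0, 0.0, 104.7]
force: [-0.6, 0.1, -0.7]
width: 0.0277
grasp_force: 20.0
```

Emit:
servo_tool --hand '[0,0,0,0]' --translation '[[0,0,0.0005],[0,0,0],[0,0,0],[0,0,0]]' --turn '[[0,0,0],[0,0,0],[0,0,0],[0,0,0]]'

```text
clock: 8.98
ee_pos: [0.5308, 0.1574, 0.067]
tcp_rot: [-180.0, 0.0, 104.7]
force: [-2.8, -1.8, 5.5]
width: 0.0276
grasp_force: 20.0
```

The tube is seated: the load went from -3 N to +5 N and z stopped. Release gently.

Emit:
servo_tool --hand '[0.32,0.34,0.38,0.45,0.55,0.6,0.6,0.6]' --translation '[[0,0,0],[0,0,0],[0,0,0],[0,0,0],[0,0,0],[0,0,0],[0,0,0],[0,0,0]]' --turn '[[0,0,0],[0,0,0],[0,0,0],[0,0,0],[0,0,0],[0,0,0],[0,0,0],[0,0,0]]' --grip_force 5

```text
clock: 9.65
ee_pos: [0.531, 0.1574, 0.0664]
tcp_rot: [180.0, 0.0, 104.7]
force: [0.3, 0.3, 0.2]
width: 0.0508
grasp_force: 0.0
```

Emit:
servo_tool --hand '[0.6,0.6,0.6,0.6,0.6,0.6,0.6]' --translation '[[0,0,-0.015],[0,0,-0.02],[0,0,-0.03],[0,0,-0.03],[0,0,-0.01],[0,0,0],[0,0,0]]' --turn '[[0,0,0],[0,0,0],[0,0,0],[0,0,0],[0,0,0],[0,0,0],[0,0,0]]'

```text
clock: 10.23
ee_pos: [0.5309, 0.1572, 0.1712]
tcp_rot: [180.0, 0.0, 104.7]
force: [-0.7, -0.5, 0.6]
width: 0.0521
grasp_force: 0.0
```

Emit:
servo_tool --hand '[0.6,0.6,0.6,0.6,0.6,0.6]' --translation '[[-0.03,0,0],[-0.03,0,0],[0,0,0],[0,0,0],[0,0,0],[0,0,0]]' --turn '[[0,0,0],[0,0,0],[0,0,0],[0,0,0],[0,0,0],[0,0,0]]'

```text
clock: 10.73
ee_pos: [0.5451, 0.1005, 0.1704]
tcp_rot: [-179.9, -0.1, 104.8]
force: [-0.0, 0.4, 0.5]
width: 0.0525
grasp_force: 0.0
```

```bash
python3 - <<'E'
from h import *
st=monitor.state();print(st['clock'],st['ee_pos'].round(4),st['tcp_rot'].round(2),st['force'].round(1))
a,c=snap('wrist','w5');b,_=snap('scene','s5');d,_=snap('side','d5')
y=np.array([np.cos(np.radians(104.6)),np.sin(np.radians(104.6)),0])
G=np.array([.5306,.1575,.06])
for t in(-.085,0,.085,.0975):print(t,np.round(proj(c,G+t*y+[0,0,.014 if t<.09 else 0]),1))
f=lambda i,x,y,w,h,W,H:cv2.resize(i[y:y+h,x:x+w],(W,H),interpolation=cv2.INTER_CUBIC)[:,:,::-1]
cv2.imwrite('pics/m5.png',np.hstack([f(a,200,60,240,360,400,600),np.vstack([f(b,370,200,120,90,400,300),f(d,180,260,120,90,400,300)])]))
E
```

```text
10.7333 [0.5451 0.1005 0.1704] [-1.799e+02 -6.000e-02  1.048e+02] [-0.   0.4  0.5]
-0.085 [321.1 284.2]
0 [321.6 157.1]
0.085 [322.1   0.8]
0.0975 [322.2 -16.5]
```

View pics/m5.png

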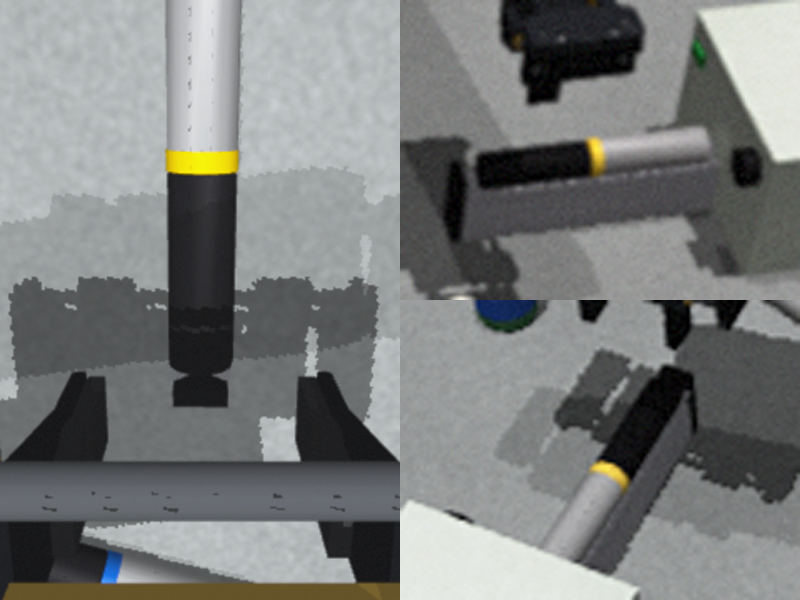

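The tube lies cleanly in the groove. The ring is at wrist row 157, as predicted for the centre, there is a gap to both face and fence, and the hand is off it. The gripper now stands 59 mm behind the ring, over the tail. I lower and grip lightly there.

Emit:
servo_tool --hand '[0.6,0.6,0.6,0.6,0.6,0.6,0.6,0.6,0.6]' --translation '[[0,0,0.015],[0,0,0.025],[0,0,0.025],[0,0,0.02],[0,0,0.012],[0,0,0.006],[0,0,0],[0,0,0],[0,0,0]]' --turn '[[0,0,0],[0,0,0],[0,0,0],[0,0,0],[0,0,0],[0,0,0],[0,0,0],[0,0,0],[0,0,0]]' --grip_force 8

```text
clock: 11.63
ee_pos: [0.5471, 0.0998, 0.0697]
tcp_rot: [179.9, 0.0, 104.7]
force: [0.3, -0.7, -0.3]
width: 0.0521
grasp_force: 0.0
```

Emit:
servo_tool --hand '[0.5,0.42,0.36,0.33,0.25,0,0,0]' --translation '[[0,0,0],[0,0,0],[0,0,0],[0,0,0],[0,0,0],[0,0,0],[0,0,0],[0,0,0]]' --turn '[[0,0,0],[0,0,0],[0,0,0],[0,0,0],[0,0,0],[0,0,0],[0,0,0],[0,0,0]]'

```text
clock: 12.3
ee_pos: [0.5452, 0.0991, 0.0684]
tcp_rot: [-179.9, 0.0, 104.7]
force: [-4.7, -1.9, 5.9]
width: 0.0277
grasp_force: 8.0
```

Emit:
servo_tool --hand '[0,0,0,0,0,0,0]' --translation '[[0,-0.0005,-0.0005],[0,0,0],[0.003,0,0],[0.004,0,0],[0.005,0,0],[0.004,0,0],[0,0,0]]' --turn '[[0,0,0],[0,0,0],[0,0,0],[0,0,0],[0,0,0],[0,0,0],[0,0,0]]'

```text
clock: 12.88
ee_pos: [0.5411, 0.1166, 0.0689]
tcp_rot: [180.0, -0.1, 104.8]
force: [-2.0, 0.0, -0.4]
width: 0.0274
grasp_force: 8.0
```

Emit:
servo_tool --hand '[0,0,0,0,0,0,0,0,0]' --translation '[[0.003,0,0],[0.004,0,0],[0.005,0,0],[0.005,0,0],[0.005,0,0],[0.005,0,0],[0.004,0,0],[0,0,0],[0,0,0]]' --turn '[[0,0,0],[0,0,0],[0,0,0],[0,0,0],[0,0,0],[0,0,0],[0,0,0],[0,0,0],[0,0,0]]'

```text
clock: 13.63
ee_pos: [0.5335, 0.1462, 0.069]
tcp_rot: [180.0, -0.1, 104.8]
force: [-0.3, 0.1, -1.8]
width: 0.0275
grasp_force: 8.0
```

The tube goes in freely, about 36 mm into the bore with no axial force. Continue.

Emit:
servo_tool --hand '[0,0,0,0,0,0,0,0,0,0]' --translation '[[0.003,0,0.0006],[0.005,0,0],[0.005,0,0],[0.005,0,0],[0.005,0,0],[0.005,0,0],[0.005,0,0],[0.004,0,0],[0.002,0,0],[0,0,0]]' --turn '[[0,0,0],[0,0,0],[0,0,0],[0,0,0],[0,0,0],[0,0,0],[0,0,0],[0,0,0],[0,0,0],[0,0,0]]'

```text
clock: 14.47
ee_pos: [0.5236, 0.1831, 0.0685]
tcp_rot: [180.0, -0.0, 104.7]
force: [-2.0, -3.0, 4.4]
width: 0.0276
grasp_force: 8.0
```

Emit:
servo_tool --hand '[0,0,0,0,0,0,0,0]' --translation '[[0.001,0,0],[0.001,0,0],[0.001,0,0],[0.001,0,0],[0.001,0,0],[0.001,0,0],[0,0,0],[0,0,0]]' --turn '[[0,0,0],[0,0,0],[0,0,0],[0,0,0],[0,0,0],[0,0,0],[0,0,0],[0,0,0]]'

```text
clock: 15.13
ee_pos: [0.5226, 0.1873, 0.0685]
tcp_rot: [-180.0, 0.1, 104.7]
force: [-1.4, -5.8, 6.5]
width: 0.0273
grasp_force: 8.0
```

Emit:
servo_tool --hand '[0,0,0,0,0,0,0]' --translation '[[0,0,0],[0.001,0,0],[0.001,0,0],[0.001,0,0],[0,0,0],[0,0,0],[0,0,0]]' --turn '[[0,0,0],[0,0,0],[0,0,0],[0,0,0],[0,0,0],[0,0,0],[0,0,0]]' --grip_force 20

```text
clock: 15.72
ee_pos: [0.5219, 0.1899, 0.0684]
tcp_rot: [-180.0, 0.1, 104.6]
force: [-1.9, -5.9, 5.1]
width: 0.0274
grasp_force: 20.0
```

```bash
python3 - <<'E'
from h import *
st=monitor.state();print(st['clock'],st['ee_pos'].round(4),st['tcp_rot'].round(2),st['force'].round(1))
a,c=snap('wrist','w6');b,_=snap('scene','s6');d,_=snap('side','d6')
f=lambda i,x,y,w,h,W,H:cv2.resize(i[y:y+h,x:x+w],(W,H),interpolation=cv2.INTER_CUBIC)[:,:,::-1]
cv2.imwrite('pics/m6.png',np.hstack([f(a,200,60,240,360,400,600),np.vstack([f(b,370,200,120,90,400,300),f(d,180,260,120,90,400,300)])]))
E
```

```text
15.7167 [0.5219 0.1899 0.0684] [-1.7998e+02  1.0000e-01  1.0465e+02] [-1.9 -5.9  5.1]
```

View pics/m6.png

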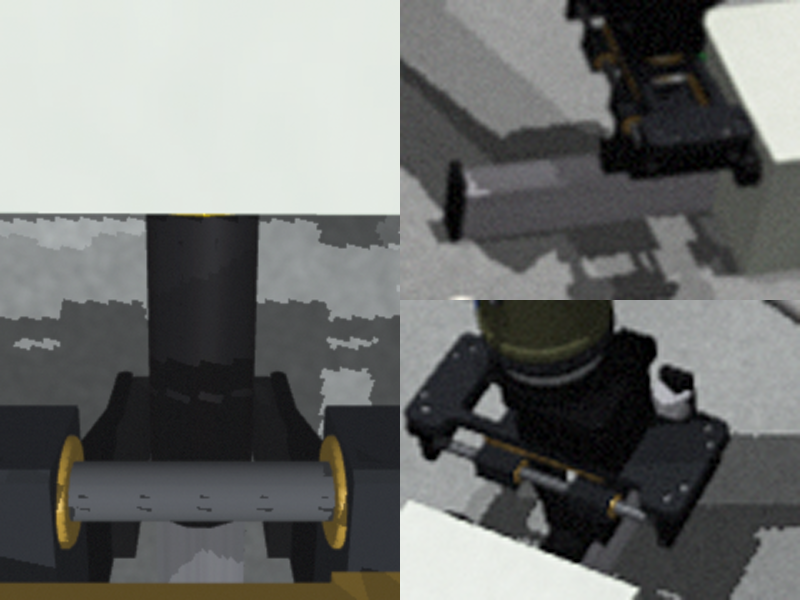

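The ring is almost hidden at the face edge, at montage (207,213). The axial force is steady at about 6 N, which is friction rather than a clear stop. I push on until it rises.

Emit:
servo_tool --hand '[0,0,0,0,0,0]' --translation '[[0.001,0,-0.0003],[0.001,0,0],[0.001,0,0],[0,0,0],[0,0,0],[0,0,0]]' --turn '[[0,0,0],[0,0,0],[0,0,0],[0,0,0],[0,0,0],[0,0,0]]'

```text
clock: 16.37
ee_pos: [0.5218, 0.19, 0.0684]
tcp_rot: [-179.9, 0.3, 104.6]
force: [-0.2, -11.0, 4.9]
width: 0.0273
grasp_force: 20.0
```

Emit:
servo_tool --hand '[0,0,0,0,0,0]' --translation '[[0,0,0],[0.001,0,0],[0.001,0,0],[0,0,0],[0,0,0],[0,0,0]]' --turn '[[0,0,0],[0,0,0],[0,0,0],[0,0,0],[0,0,0],[0,0,0]]' --grip_force 30

```text
clock: 16.87
ee_pos: [0.5219, 0.1901, 0.0685]
tcp_rot: [-179.9, 0.5, 104.5]
force: [-0.7, -12.9, 6.7]
width: 0.0273
grasp_force: 30.0
```

Bottomed: no advance while the force rises to 13 N. I take off the load, open, lift clear and check.

Emit:
servo_tool --hand '[0,0,0.32,0.34,0.38,0.45,0.55,0.6,0.6,0.6]' --translation '[[-0.002,0,0],[-0.0015,0,0],[0,0,0],[0,0,0],[0,0,0],[0,0,0],[0,0,0],[0,0,0],[0,0,0],[0,0,0]]' --turn '[[0,0,0],[0,0,0],[0,0,0],[0,0,0],[0,0,0],[0,0,0],[0,0,0],[0,0,0],[0,0,0],[0,0,0]]' --grip_force 5

```text
clock: 17.7
ee_pos: [0.5211, 0.1929, 0.0686]
tcp_rot: [180.0, -0.0, 104.7]
force: [0.9, -0.0, 0.4]
width: 0.0509
grasp_force: 0.0
```

Emit:
servo_tool --hand '[0.6,0.6,0.6,0.6,0.6,0.6,0.6,0.6,0.6,0.6]' --translation '[[0,0,-0.015],[0,0,-0.025],[0,0,-0.03],[0,0,-0.03],[0,0,-0.01],[-0.03,0,0],[-0.03,0,0],[-0.03,0,0],[0,0,0],[0,0,0]]' --turn '[[0,0,0],[0,0,0],[0,0,0],[0,0,0],[0,0,0],[0,0,0],[0,0,0],[0,0,0],[0,0,0],[0,0,0]]'

```text
clock: 18.53
ee_pos: [0.5443, 0.1031, 0.1779]
tcp_rot: [-179.9, 0.0, 104.4]
force: [-0.5, 0.6, -0.9]
width: 0.0522
grasp_force: 0.0
```

```bash
python3 - <<'E'
from h import *
st=monitor.state();print(st['clock'],st['ee_pos'].round(4),st['tcp_rot'].round(2),st['force'].round(1))
a,c=snap('wrist','w7');b,_=snap('scene','s7')
y=np.array([np.cos(np.radians(104.6)),np.sin(np.radians(104.6)),0])
M=np.array([.5306,.1575,.074])+.0975*y
for t in(0,-.09):print(t,np.round(proj(c,M+t*y),1))
f=lambda i,x,y,w,h,W,H:cv2.resize(i[y:y+h,x:x+w],(W,H),interpolation=cv2.INTER_CUBIC)[:,:,::-1]
cv2.imwrite('pics/m7.png',np.hstack([f(a,200,0,240,360,400,600),f(b,370,180,80,120,400,600)]))
E
```

```text
18.5333 [0.5443 0.1031 0.1779] [-1.7995e+02  2.0000e-02  1.0443e+02] [-0.5  0.6 -0.9]
0 [320.6 -15.4]
-0.09 [321.1 148.1]
```

View pics/m7.png

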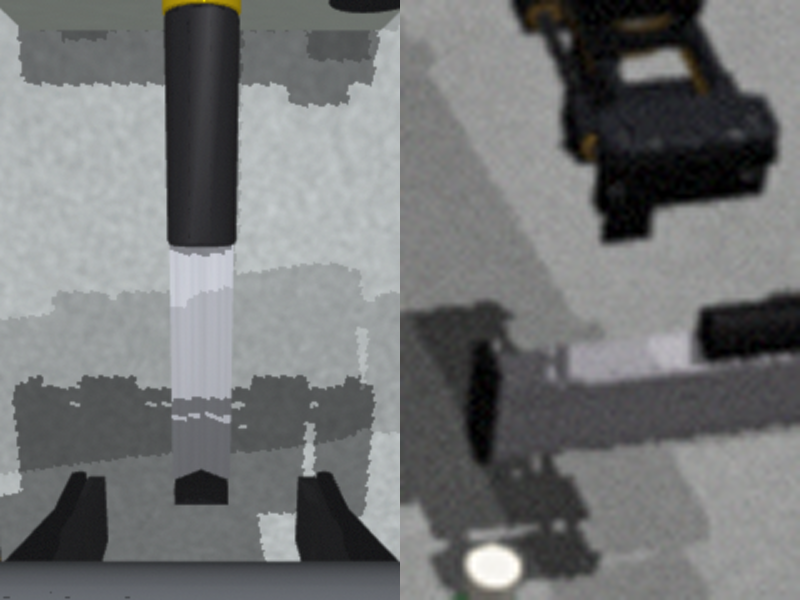

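The tube is home. Its tail end is at wrist row 146, against 148 predicted for 90 mm out, and the ring sits at the face. The hand is clear, so I hand in.

```bash
python3 -c "
from rig import order
print(order.finish_job())"
```

```text
the job is handed in; nothing more can be done
None
```

The yellow-ring tube was laid in the groove, released, re-gripped by its tail and slid into the port until it stopped advancing (ring at the face), and the job was handed in at about 18.6 s of the 48 s allowed; no verdict was returned.

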